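Line up can capacitors by height on a test rail

TASK

Stand the four aluminium can capacitors on the four round pads of the test rail in order of height, one in the middle of each pad: the shortest on the pad next to the black terminal block with the brass posts, rising to the tallest at the other end. Never let one fall over, and leave them all standing freely.

Things in the scene. Friction and masses are not known exactly. Their poses are not given: they have to be found in the camera images.
- cap_q_mid (a point): the shortest capacitor: a loose bare aluminium can standing upright, 36 mm tall and 44 mm in diameter, black top with two steel screw heads (3 mm more), 50 to 200 g; the point is its centre, half-way up (18 mm above its foot), z up its axis
- cap_s_mid (a point): the second shortest capacitor: a loose bare aluminium can standing upright, 52 mm tall and 36 mm in diameter, black top with two steel screw heads (3 mm more), 50 to 200 g; the point is its centre, half-way up (26 mm above its foot), z up its axis
- cap_p_mid (a point): the second tallest capacitor: a loose bare aluminium can standing upright, 68 mm tall and 48 mm in diameter, black top with two steel screw heads (3 mm more), 50 to 200 g; the point is its centre, half-way up (34 mm above its foot), z up its axis
- cap_r_mid (a point): the tallest capacitor: a loose bare aluminium can standing upright, 84 mm tall and 40 mm in diameter, black top with two steel screw heads (3 mm more), 50 to 200 g; the point is its centre, half-way up (42 mm above its foot), z up its axis
- pad_a: round black rubber pad with a thin white ring, 56 mm in diameter and 3 mm thick, fixed on the aluminium test rail, at the -y end of the row (neighbours about 80 mm apart); origin at the centre of its underside, so its top is 3 mm above; x points across the rail, y along it. The rail (80 x 470 x 10 mm) is fixed on the bench; the pad tops are 13 mm above the bench
- pad_b: round black rubber pad with a thin white ring, 56 mm in diameter and 3 mm thick, fixed on the aluminium test rail, second from the -y end (neighbours about 80 mm apart); origin at the centre of its underside, so its top is 3 mm above; x points across the rail, y along it. The rail (80 x 470 x 10 mm) is fixed on the bench; the pad tops are 13 mm above the bench
- pad_c: round black rubber pad with a thin white ring, 56 mm in diameter and 3 mm thick, fixed on the aluminium test rail, third from the -y end (neighbours about 80 mm apart); origin at the centre of its underside, so its top is 3 mm above; x points across the rail, y along it. The rail (80 x 470 x 10 mm) is fixed on the bench; the pad tops are 13 mm above the bench
- pad_d: round black rubber pad with a thin white ring, 56 mm in diameter and 3 mm thick, fixed on the aluminium test rail, at the +y end of the row (neighbours about 80 mm apart); origin at the centre of its underside, so its top is 3 mm above; x points across the rail, y along it. The rail (80 x 470 x 10 mm) is fixed on the bench; the pad tops are 13 mm above the bench
- terminal_block: black terminal block 64 x 34 x 24 mm with two upright brass posts (42 mm high in all), fixed at one end of the rail about 80 mm beyond the last pad, at the -y or the +y end; at the other end there is a plain low grey stop, 12 mm high. Origin at the centre of its underside, x across the rail, y along it
Things that resemble listed ones, but are neither listed nor needed, are in the scene too. What is shaped like the part that bears cap_p_mid but orange or turquoise is not meant. What is shaped like the part that bears cap_r_mid but green is not meant.

How it is judged:
At the end, for the whole second after the job is handed in: Each capacitor stands upright (within 0.08 rad) on its own pad, within 12 mm of the pad's centre and at its resting height (within 4 mm), in order of height with the shortest on the pad next to the terminal block and the tallest on the pad farthest from it (height (world z) of cap_q_mid between 0.027 and 0.035 m and angle between each of cap_q_mid, cap_s_mid, cap_p_mid, cap_r_mid's own z axis and vertical below 0.08 rad and height (world z) of cap_s_mid between 0.035 and 0.043 m and height (world z) of cap_p_mid between 0.043 and 0.051 m and height (world z) of cap_r_mid between 0.051 and 0.059 m and ((horizontal distance between terminal_block and pad_a below 0.13 m and horizontal distance between cap_q_mid and pad_a below 0.012 m and horizontal distance between cap_s_mid and pad_b below 0.012 m and horizontal distance between cap_p_mid and pad_c below 0.012 m and horizontal distance between cap_r_mid and pad_d below 0.012 m) or (horizontal distance between terminal_block and pad_d below 0.13 m and horizontal distance between cap_q_mid and pad_d below 0.012 m and horizontal distance between cap_s_mid and pad_c below 0.012 m and horizontal distance between cap_p_mid and pad_b below 0.012 m and horizontal distance between cap_r_mid and pad_a below 0.012 m))); the robot touches nothing.
It fails at once if a capacitor is tipped over (leans more than 0.7 rad) (angle between any of cap_q_mid, cap_s_mid, cap_p_mid, cap_r_mid's own z axis and vertical above 0.7 rad).
It also fails if it takes over 112 s, if anything falls off the work surface, if the arm or the gripper's body presses on something with over 40 N, if the wrist force passes 120 N, or if a joint passes its speed limit or range.

ROBOT

A 6-joint arm with a two-finger parallel gripper is mounted at the origin on the work surface. World frame = base frame: x ahead of the robot, y to its left, z up, the work surface at z = 0. Lengths are in m, angles in rad, forces in N, time in s.
With the tool pointing down it reaches from about 0.25 to 0.725 m from the base axis. Payload 4 kg.
Tool frame: the origin (TCP) lies on the centre line of the jaws, within the pads' length; the fingertips stand 22 mm ahead of it and the grasp point (between the pads) lies 3 mm ahead of it; z points along the fingers, y is the line along which they close (so a half turn about z gives the same grasp; the last joint's range is limited). The gripper opens to 85 mm and grips with 20 to 120 N. Pads are 22 mm wide; open, the fingers measure 114 mm over their backs; the gripper's body (76 mm by 85 mm) begins 54 mm behind the grasp point. The pads swing forward as they close: fully open they stand 13 mm farther back than shut.
Start: joints at [0, 0.241, 0.005, 1.335, 0, 1.571], TCP at [0.5, -0, 0.232] pointing down, gripper open.
Joint ranges: [-2.72, 2.72], [-1.05, 1.87], [-1.09, 1.28], [-1.99, 2.15], [-1.42, 1.44], [-3.14, 3.14]. Speed limits (rad/s): [2.79, 2.79, 3.14, 3.14, 3.14, 3.14].

INTERFACE

Orientations are given as a unit quaternion [x, y, z, w].
In Python, from workcell import bot gives the robot as it stands.
- The arm moves only by the shell command python3 -m inch 'ROWS'. ROWS is JSON, one flat list of numbers, 7 for each row, row after row: the shift along the world's x, y, z in mm, then the turn, a rotation vector about the world's x, y, z in rad, then the opening in per cent of the stroke, from 0 (shut) to 100 (fully open). A call has 1 to 8 rows; each row is the pose to reach, as a shift and turn from the pose commanded when the call began; what a row does not reach only later rows make up. A row lasts 1/12 s, in which the tool goes at most 41.7 mm and 7.16 degrees, less where a joint would pass 70% of its speed; a pose out of reach is approached as far as the arm can. A call with a gripper value outside its range is refused whole. The fingers move at their own pace and stop on an object; the grip force is fixed at half the most. Time passes only in rows, so rows that repeat a pose let the fingers close. It gives the time, the measured TCP pose, the force, the opening and the grip force at its end, in the units of the state.
- bot.get_obs(): the state, without advancing time (a new reading comes with each control period).
- bot.camera(name): name is "scene" or "side" or "wrist"; returns the picture (400x640x3 uint8, blue, green, red); there is no depth.
- bot.camera_info(name): a dict with "intrinsics" (3x3 intrinsics, pixels), "distortion" ([k1, k2, p1, p2, k3] as OpenCV has them; the pictures are not rectified), "camera_from_world" (4x4, takes a point from world to camera coordinates); the wrist camera has in their place "hand_eye" (4x4, takes a point from camera to tool coordinates, whose origin is the TCP and whose axes are the flange's). Camera axes: x right, y down, z forward; pixel columns grow to the right and rows downward; lengths in m; the calibration is good to about 2 mm. A picture is of the moment at which its call begins: read the wrist's pose just before it. camera_info takes no time and is no camera call.
- bot.job_done(): hands the job in; it is judged then, once.
Trained networks look in the newest picture that a camera, given by its name, has taken for a name from the list of things; names that differ only in an ending like _2 or _b are one class to them, and where a whole thing is asked for, a point or a joint stands for the part that bears it (a point fixed in the world has none). Each returns a list of dicts, best first, with "confidence" (0 to 1); they miss things now and then, are a little off and sometimes report something else, mostly with a low value. They report only what shows in the picture. A call takes as long as a camera call. They do not tell look-alikes from the thing itself.
- bot.silhouettes(camera, target): "mask" (400x640 bool, what is visible of it) and "uv" ([column, row] in pixels, amid what is visible of it).
- bot.spot_point(camera, target): "uv" ([column, row] in pixels: a listed point, or the origin of a listed thing).
The state is a dict: "clock": time; "joint_pos": joint angles; "joint_vel": joint speeds; "tau": joint torques, N m; "eef_pos": TCP position; "tool_rot": TCP orientation; "ft_force": force on the tool from outside, world axes, zero at the start; "ft_torque": the same for the moment, N m; "grip_width": finger opening in m; "grasp_force": force on a finger pad.
Only numpy, scipy, OpenCV 4.12 (cv2) and the standard library are available. Lean on these libraries where they do the work, as an engineer would, in place of code of your own. Each camera call takes 0.05 s, during which the arm holds its last target. There are 200 camera calls.

## Working session

There is one attempt and no reset: what is moved stays moved. The work goes in short steps, Python scripts to look and compute and a shell command to move; the robot and the scene stay as the last step left them, time stands still between calls to the robot, and variables do not carry over. Pictures are saved under pics/ and viewed, at most 14 in all, crops included, and the job is handed in when it is done.

```bash
ls; mkdir -p pics; cat > h.py <<'E'
import numpy as np, cv2
from workcell import bot
from scipy.spatial.transform import Rotation as R
def cam(name):
    i=bot.camera_info(name); K=np.array(i["intrinsics"]); D=np.array(i["distortion"])
    if name=="wrist":
        o=bot.get_obs(); T=np.eye(4); T[:3,:3]=R.from_quat(o["tool_rot"]).as_matrix(); T[:3,3]=o["eef_pos"]
        W=T@np.array(i["hand_eye"])
    else: W=np.linalg.inv(np.array(i["camera_from_world"]))
    return K,D,W
def ray(name,uv,z):
    K,D,W=cam(name)
    p=cv2.undistortPoints(np.array([[uv]],float),K,D)[0,0]
    d=W[:3,:3]@np.array([p[0],p[1],1]); c=W[:3,3]
    return (c+d*(z-c[2])/d[2])[:2]
E
python3 - <<'E'
from h import *
for c in ["scene","side"]:
    cv2.imwrite(f"pics/{c}0.png",bot.camera(c))
    K,D,W=cam(c); print(c,W[:3,3].round(3))
    for n,z in dict(cap_q_mid=.018,cap_s_mid=.026,cap_p_mid=.034,cap_r_mid=.042,pad_a=.010,terminal_block=.01).items():
        for r in bot.spot_point(c,n): print(n,np.round(r["uv"]),round(r["confidence"],2),ray(c,r["uv"],z).round(3))
print(bot.get_obs()["tool_rot"])
E
```

```text
pics
scene [ 1.219 -0.064  0.625]
cap_q_mid [355. 194.] 0.87 [0.478 0.108]
cap_q_mid [221. 269.] 0.54 [ 0.643 -0.15 ]
cap_s_mid [166. 186.] 0.58 [ 0.411 -0.262]
cap_p_mid [433. 165.] 0.89 [0.43  0.282]
cap_p_mid [420. 194.] 0.85 [0.518 0.227]
cap_p_mid [405. 141.] 0.6 [0.334 0.248]
cap_r_mid [248. 208.] 0.67 [ 0.519 -0.1  ]
cap_r_mid [241. 177.] 0.56 [ 0.423 -0.11 ]
pad_a [365. 257.] 0.89 [0.641 0.094]
pad_a [322. 262.] 0.83 [0.642 0.019]
pad_a [274. 266.] 0.81 [ 0.642 -0.061]
pad_a [222. 271.] 0.74 [ 0.64  -0.149]
terminal_block [415. 256.] 0.76 [0.651 0.18 ]
side [ 0.354 -0.741  0.537]
cap_q_mid [298. 185.] 0.78 [0.471 0.098]
cap_s_mid [294. 284.] 0.58 [ 0.409 -0.258]
cap_p_mid [241. 157.] 0.91 [0.331 0.256]
cap_p_mid [308. 156.] 0.68 [0.522 0.223]
cap_p_mid [393. 238.] 0.34 [ 0.631 -0.178]
cap_r_mid [336. 219.] 0.97 [ 0.527 -0.099]
cap_r_mid [289. 227.] 0.72 [ 0.421 -0.11 ]
pad_a [392. 240.] 0.75 [ 0.639 -0.156]
pad_a [361. 185.] 0.72 [0.641 0.078]
pad_a [380. 211.] 0.6 [ 0.65  -0.047]
pad_a [373. 199.] 0.49 [0.651 0.007]
terminal_block [351. 170.] 0.72 [0.638 0.162]
[7.07086265e-01 7.07127296e-01 1.88872232e-05 2.19527056e-05]
```

View pics/scene0.png

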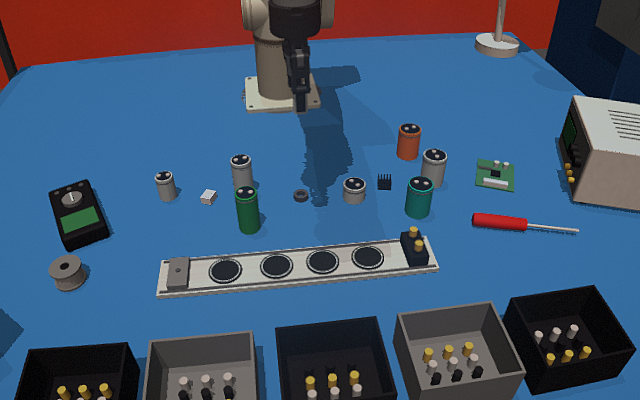

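View pics/side0.png

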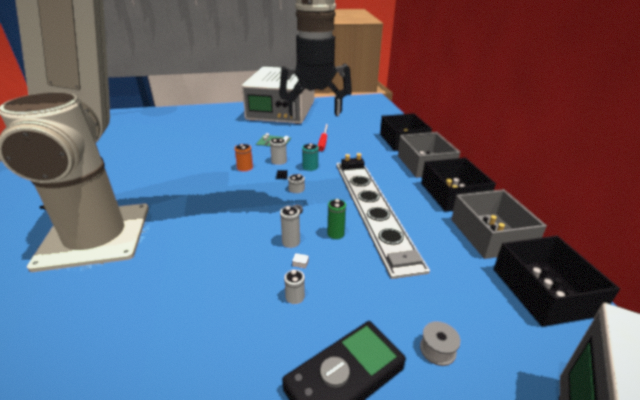

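The scene shows the bare cans: s at (166,186), r at (241,177), q at (355,194) and p at (433,165). The terminal block is at (415,246), the +y end. Orange (409,141), turquoise (420,197) and green (248,210) are decoys. So q goes on pad_d, s on pad_c, p on pad_b and r on pad_a. Next I'll refine these with the wrist camera from above.

```bash
python3 -m inch '[20,-10,20,0,0,0,100,40,-20,40,0,0,0,100,60,-30,60,0,0,0,100,60,-30,80,0,0,0,100,60,-30,80,0,0,0,100,60,-30,80,0,0,0,100]'
cat >> h.py <<'E'
Z=dict(cap_q_mid=.018,cap_s_mid=.026,cap_p_mid=.034,cap_r_mid=.042,pad_a=.010,terminal_block=.01)
def look(names,c="wrist",save=None):
    im=bot.camera(c)
    if save: cv2.imwrite(save,im)
    for n in names:
        for r in bot.spot_point(c,n): print(n,np.round(r["uv"]),round(r["confidence"],2),ray(c,r["uv"],Z[n]).round(4))
E
python3 - <<'E'
from h import *
K,D,W=cam("wrist"); print(W.round(3),K.round())
look(Z,save="pics/w1.png")
E
```

```text
clock: 1.2
eef_pos: [0.5607, -0.0301, 0.3131]
tool_rot: [0.707, 0.707, 0.001, 0.001]
ft_force: [0.8, 1.1, -0.7]
grip_width: 0.0856
grasp_force: 0.0
[[ 1.    -0.001  0.002  0.561]
 [-0.001 -0.959 -0.282  0.042]
 [ 0.002  0.282 -0.959  0.454]
 [ 0.     0.     0.     1.   ]] [[284.   0. 318.]
 [  0. 284. 199.]
 [  0.   0.   1.]]
cap_q_mid [253.  65.] 0.88 [0.4676 0.11  ]
cap_s_mid [233. 298.] 0.58 [ 0.4101 -0.263 ]
cap_r_mid [298. 215.] 0.89 [ 0.5274 -0.1039]
cap_r_mid [226. 218.] 0.64 [ 0.4171 -0.109 ]
pad_a [368. 182.] 0.97 [ 0.6392 -0.0604]
pad_a [362. 227.] 0.77 [ 0.6332 -0.1364]
pad_a [374.  72.] 0.71 [0.6387 0.1014]
pad_a [374. 133.] 0.58 [0.6439 0.0161]
terminal_block [380.  11.] 0.59 [0.644  0.1783]
```

View pics/w1.png

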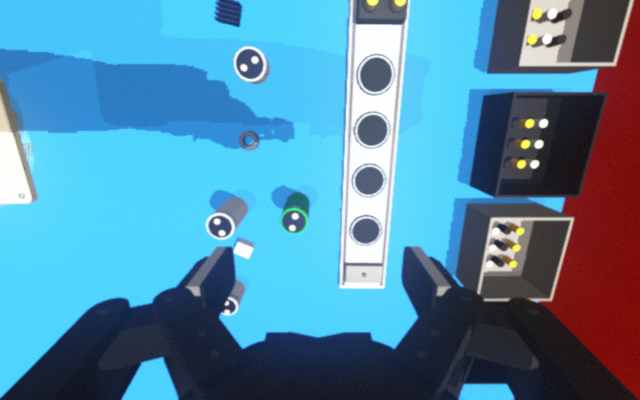

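The wrist view shows the rail's pads at about (375,74), (372,130), (369,181) and (366,231), with r at (222,224), q at (251,65) and s at (233,298). I'll fit the dark discs to get more precise positions.

```bash
cat >> h.py <<'E'
def dark(im,uv,z,rad=24,thr=70):
    "centroid of the filled dark disc nearest uv"
    g=im.max(2); m=(g<thr).astype(np.uint8)
    mm=np.zeros_like(m); cv2.circle(mm,(int(uv[0]),int(uv[1])),rad,1,-1); m&=mm
    cs,_=cv2.findContours(m,cv2.RETR_EXTERNAL,cv2.CHAIN_APPROX_NONE)
    c=cv2.convexHull(max(cs,key=cv2.contourArea)); e=cv2.fitEllipse(c)
    p=ray("wrist",e[0],z); print(np.round(e[0],1),np.round(e[1],1),p.round(4)); return p
E
python3 - <<'E'
from h import *
im=cv2.imread("pics/w1.png")
P=np.array([dark(im,u,.013) for u in [(375,74),(372,130),(369,181),(366,231)]])
print(np.diff(P,axis=0))
dark(im,(251,65),.036,20);dark(im,(222,225),.084,17)
E
```

```text
Traceback (most recent call last):
  File "h.py", line 27, in dark
    c=cv2.convexHull(max(cs,key=cv2.contourArea)); e=cv2.fitEllipse(c)
                     ~~~^^^^^^^^^^^^^^^^^^^^^^^^
ValueError: max() iterable argument is empty
```

```bash
sed -i 's/thr=70/thr=110/' h.py; python3 - <<'E'
from h import *
im=cv2.imread("pics/w1.png")
print(im.max(2)[74,355:400],im.max(2)[65,230:275])
try:
    P=np.array([dark(im,u,.013) for u in [(375,74),(372,130),(369,181),(366,231)]])
    print(np.diff(P,axis=0))
    dark(im,(251,65),.036,20);dark(im,(222,225),.084,17)
except Exception as e: print(e)
E
```

```text
[240 189 181 238 238 169 112 107 107 107 110 107 104 107 105 107 109 110
 103 107 103 108 109 105 110 110 108 109 109 108 109 108 108 109 109 116
 172 237 242 214 234 245 227 188 183] [251 250 249 244 243 235 184 122 112 118 161 230 247 250 249 235 187 134
 114 112 113 114 114 113 112 115 116 117 115 114 117 117 136 202 245 245
 206 161 166 212 243 250 250 251 251]
[375.3  74.4] [27.6 31.3] [0.6409 0.0982]
[370.6 126.8] [18.8 25.2] [0.6381 0.0256]
max() iterable argument is empty
```

```bash
sed -i 's/thr=110/thr=160/' h.py; python3 - <<'E'
from h import *
im=cv2.imread("pics/w1.png")
P=np.array([dark(im,u,.013) for u in [(375,74),(372,130),(369,181),(366,231)]])
print(np.diff(P,axis=0))
dark(im,(251,65),.036,17);dark(im,(222,225),.084,17)
E
```

```text
[375.4  74.2] [30.1 33.6] [0.6411 0.0985]
[371.9 129.8] [28.2 30.3] [0.6402 0.0213]
[368.8 180.3] [25.9 27.4] [ 0.6394 -0.0565]
[365.5 230.5] [23.6 25.7] [ 0.6383 -0.1422]
[[-0.00088137 -0.0771637 ]
 [-0.00080105 -0.07779504]
 [-0.00109315 -0.08572108]]
[249.2  63.6] [25.6 29.2] [0.4668 0.1087]
[219.6 226.1] [20.2 22.2] [ 0.4222 -0.1058]
```

```bash
python3 -m inch '[-35,-20,-28,0,0,0,100,-70,-40,-56,0,0,0,100,-105,-60,-84,0,0,0,100,-139,-77,-113,0,0,0,100,-139,-77,-113,0,0,0,100,-139,-77,-113,0,0,0,100]'
python3 - <<'E'
from h import *
look(["cap_r_mid"],save="pics/w2.png")
E
```

```text
clock: 2.05
eef_pos: [0.4129, -0.107, 0.1948]
tool_rot: [0.708, 0.706, -0.004, -0.005]
ft_force: [-1.4, 0.0, -0.3]
grip_width: 0.0854
grasp_force: 0.0
cap_r_mid [332. 184.] 0.9 [ 0.435  -0.1062]
cap_r_mid [429. 180.] 0.68 [ 0.5385 -0.1021]
```

View pics/w2.png

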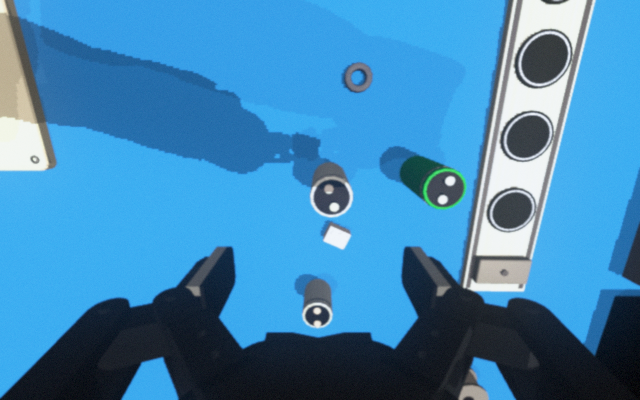

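The view shows r's top at about (332,196), with s at (317,313) and green at (445,187). The arm was still settling and I read the pose late, so I'll fix that ordering and measure again.

```bash
cat >> h.py <<'E'
POSE=None
def cam(name):
    i=bot.camera_info(name); K=np.array(i["intrinsics"]); D=np.array(i["distortion"])
    if name=="wrist":
        T=np.eye(4); T[:3,:3]=R.from_quat(POSE["tool_rot"]).as_matrix(); T[:3,3]=POSE["eef_pos"]
        return K,D,T@np.array(i["hand_eye"])
    return K,D,np.linalg.inv(np.array(i["camera_from_world"]))
def snap(save=None):
    global POSE
    POSE=bot.get_obs(); im=bot.camera("wrist"); print("tcp",np.round(POSE["eef_pos"],4),"quat",np.round(POSE["tool_rot"],3))
    if save: cv2.imwrite(save,im)
    return im
def proj(p):
    K,D,W=cam("wrist"); M=np.linalg.inv(W)
    return cv2.projectPoints(np.array([p],float),cv2.Rodrigues(M[:3,:3])[0],M[:3,3],K,D)[0][0,0]
def top(im,xy,z,thr=160,rad=30):
    "refine the centre of a dark disc near world xy at height z"
    return dark(im,proj([*xy,z]),z,rad,thr)
E
python3 -m inch '[0,0,0,0,0,0,100,0,0,0,0,0,0,100,0,0,0,0,0,0,100,0,0,0,0,0,0,100]'
python3 - <<'E'
from h import *
im=snap("pics/w3.png")
print(proj([.424,-.108,.084]))
dark(im,(332,196),.084,18,140)
dark(im,(317,313),.052,14,140)
for y in (.0213,-.0565,-.142): top(im,(.64,y),.013,140)
for r in bot.spot_point("wrist","cap_r_mid"): print(r["uv"],ray("wrist",r["uv"],.042))
E
```

```text
clock: 2.48
eef_pos: [0.4223, -0.1068, 0.2]
tool_rot: [0.707, 0.707, 0.0, 0.001]
ft_force: [0.6, 0.1, -0.1]
grip_width: 0.0854
grasp_force: 0.0
tcp [ 0.4223 -0.1068  0.2   ] quat [0.707 0.707 0.    0.001]
[319.49394495 196.45068419]
[325.2 195.4] [21.4 30.9] [ 0.4294 -0.107 ]
[310.7 312. ] [15.2 18.2] [ 0.414  -0.2615]
[527.4  60.4] [40.  50.2] [0.643  0.0207]
[512.  136.2] [36.4 44.1] [ 0.642  -0.0573]
[497.3 208.4] [32.3 39.4] [ 0.6408 -0.1434]
[414.4, 179.9] [ 0.52644394 -0.10145593]
[320.9, 188.2] [ 0.42582075 -0.110704  ]
```

```bash
python3 - <<'E'
from h import *
im=snap("pics/w4.png")
for u in [(320,196),(321,197)]: dark(im,u,.084,22,150)
dark(im,(308,313),.052,16,150)
cv2.imwrite("pics/w4c.png",cv2.resize(im[130:350,220:440],None,fx=2.5,fy=2.5))
E
```

```text
tcp [ 0.4217 -0.1068  0.1997] quat [0.707 0.707 0.    0.   ]
[320.1 194.7] [34.1 34.6] [ 0.4239 -0.1062]
[320.1 194.7] [34.1 34.6] [ 0.4239 -0.1062]
[307.5 312.3] [19.8 23.4] [ 0.4095 -0.2617]
```

View pics/w4c.png

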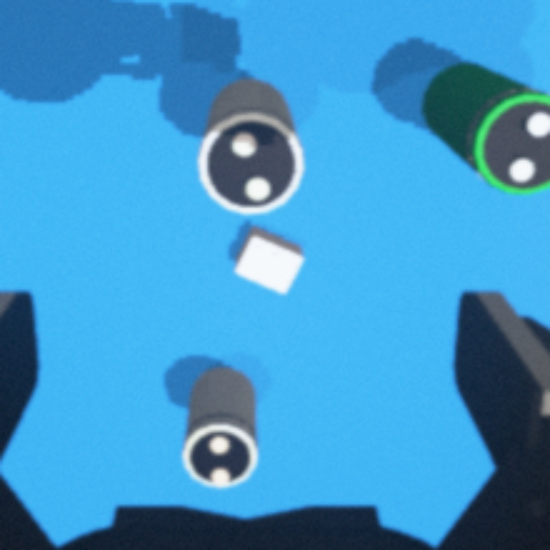

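```bash
python3 -m inch '[2.5,0,0,0,0,0,100,2.5,0,-30,0,0,0,100,2.5,0,-65,0,0,0,100,2.5,0,-100,0,0,0,90,2.5,0,-130,0,0,0,80,2.5,0,-152,0,0,0,80,2.5,0,-152,0,0,0,80,2.5,0,-152,0,0,0,80]'; python3 -m inch '[0,0,0,0,0,0,65,0,0,0,0,0,0,65,0,0,0,0,0,0,50,0,0,0,0,0,0,40,0,0,0,0,0,0,30,0,0,0,0,0,0,30,0,0,0,0,0,0,30,0,0,0,0,0,0,30]'
```

```text
clock: 3.3
eef_pos: [0.4226, -0.1067, 0.0467]
tool_rot: [0.707, 0.707, -0.001, -0.001]
ft_force: [0.6, -0.0, -0.1]
grip_width: 0.0687
grasp_force: 0.0
clock: 3.97
eef_pos: [0.4249, -0.1074, 0.0491]
tool_rot: [0.707, 0.707, 0.001, 0.002]
ft_force: [-0.8, 0.1, 5.7]
grip_width: 0.0387
grasp_force: 59.6
```

```bash
python3 -m inch '[0,0,15,0,0,0,30,0,0,45,0,0,0,30,0,0,85,0,0,0,30,0,0,120,0,0,0,30,25,-5,130,0,0,0,30,60,-12,130,0,0,0,30,95,-18,130,0,0,0,30,130,-24,130,0,0,0,30]';python3 -m inch '[30,-5,0,0,0,0,30,60,-8,0,0,0,0,30,80,-10,-10,0,0,0,30,86,-12,-30,0,0,0,30,86,-12,-60,0,0,0,30,86,-12,-80,0,0,0,30,86,-12,-80,0,0,0,30,86,-12,-80,0,0,0,30]';python3 -m inch '[0,0,0,0,0,0,30,0,0,0,0,0,0,30,0,0,0,0,0,0,30]'
python3 - <<'E'
from h import *
im=snap("pics/w5.png")
for y in (.0985,.021,-.057,-.143): 
    try: top(im,(.642,y),.013,150)
    except Exception as e: print(e)
E
```

```text
clock: 4.63
eef_pos: [0.5551, -0.1314, 0.179]
tool_rot: [0.707, 0.707, 0.001, 0.001]
ft_force: [-0.3, -0.8, -1.4]
grip_width: 0.0386
grasp_force: 60.7
clock: 5.3
eef_pos: [0.6383, -0.1427, 0.0963]
tool_rot: [0.707, 0.707, -0.001, -0.002]
ft_force: [0.2, 0.7, -1.0]
grip_width: 0.0384
grasp_force: 60.7
clock: 5.55
eef_pos: [0.6408, -0.1433, 0.0999]
tool_rot: [0.707, 0.707, 0.001, 0.002]
ft_force: [-0.1, -0.0, -0.7]
grip_width: 0.0386
grasp_force: 60.7
tcp [ 0.6408 -0.1433  0.0999] quat [0.707 0.707 0.001 0.002]
max() iterable argument is empty
[318.   -3.5] [14.7 32.1] [0.6414 0.0073]
[318.2  95.1] [59.3 60. ] [ 0.6415 -0.0567]
[317.6 206.3] [55.7 56.8] [ 0.641  -0.1449]
```

View pics/w5.png

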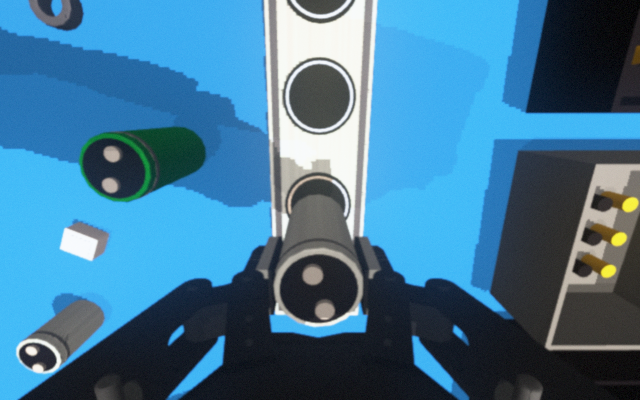

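The can hangs straight in the jaws over pad_a, whose ring top shows near (318,175). pad_b is at (318,95). I'll check the pad spacing from the top edges of the discs.

```bash
python3 - <<'E'
from h import *
import h
h.POSE=bot.get_obs(); im=cv2.imread("pics/w5.png").max(2).astype(int)
col=im[:,314:322].mean(1)
print(col[55:75].round(),col[125:135].round(),col[166:190].round())
for v in (65,126,174,178,180): print(v,ray("wrist",(318,v),.013))
E
```

```text
[248. 240. 166.  95.  97. 182. 247. 250. 230. 143.  85.  79.  79.  78.
  79.  79.  78.  79.  78.  77.] [ 76.  77.  82. 152. 238. 250. 234. 154.  96. 155.] [190. 189. 190. 189. 190. 176. 125.  82.  71. 107. 184. 204. 159.  96.
  66.  63.  65.  63.  64.  64.  63.  62.  62.  62.]
65 [ 0.6410656  -0.03589718]
126 [ 0.64105278 -0.07921665]
174 [ 0.64104157 -0.11708384]
178 [ 0.64104059 -0.12040663]
180 [ 0.64104009 -0.12207819]
```

```bash
python3 -m inch '[0,-0.5,-15,0,0,0,30,0,-0.5,-28,0,0,0,30,0,-0.5,-34,0,0,0,30,0,-0.5,-37,0,0,0,30,0,-0.5,-37,0,0,0,30,0,-0.5,-37,0,0,0,30,0,-0.5,-37,0,0,0,30]'
```

```text
clock: 6.18
eef_pos: [0.6397, -0.1436, 0.062]
tool_rot: [0.707, 0.707, 0.0, 0.001]
ft_force: [-3.8, 0.7, 5.8]
grip_width: 0.0387
grasp_force: 60.8
```

```bash
python3 -m inch '[0,0,0,0,0,0,45,0,0,0,0,0,0,50,0,0,0,0,0,0,60,0,0,0,0,0,0,80,0,0,0,0,0,0,90,0,0,30,0,0,0,100,0,0,65,0,0,0,100,0,0,100,0,0,0,100]'; python3 -m inch '[0,0,35,0,0,0,100,-20,-10,50,0,0,0,100,-60,-25,50,0,0,0,100,-95,-45,50,0,0,0,100,-130,-65,50,0,0,0,100,-160,-85,45,0,0,0,100,-190,-105,40,0,0,0,100,-220,-114,30,0,0,0,100]'; python3 -m inch '[-11,-4,0,0,0,0,100,-11,-4,0,0,0,0,100,-11,-4,0,0,0,0,100,-11,-4,0,0,0,0,100,-11,-4,0,0,0,0,100]'
python3 - <<'E'
from h import *
im=snap("pics/w6.png")
top(im,(.4095,-.262),.052,150,25)
E
```

```text
clock: 6.85
eef_pos: [0.6386, -0.1433, 0.16]
tool_rot: [0.707, 0.707, -0.001, -0.001]
ft_force: [1.4, -1.4, -0.0]
grip_width: 0.0854
grasp_force: 0.0
clock: 7.52
eef_pos: [0.4188, -0.2597, 0.1913]
tool_rot: [0.708, 0.707, 0.0, 0.002]
ft_force: [1.1, -2.4, 0.0]
grip_width: 0.0852
grasp_force: 0.0
clock: 7.93
eef_pos: [0.4102, -0.2614, 0.1908]
tool_rot: [0.707, 0.708, 0.0, 0.001]
ft_force: [-0.9, -0.4, 0.6]
grip_width: 0.0852
grasp_force: 0.0
tcp [ 0.4102 -0.2614  0.1908] quat [0.707 0.708 0.    0.001]
[316.9 189.7] [26.7 27.2] [ 0.4095 -0.262 ]
```

View pics/w6.png

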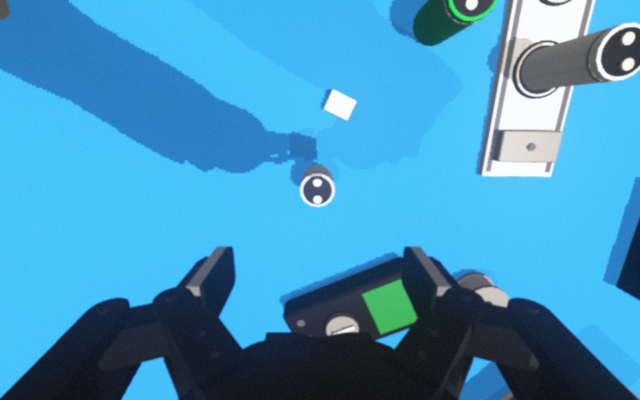

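s's top is centred at (317,190), and r stands on its pad at the upper right.

```bash
python3 -m inch '[-0.5,-0.5,-35,0,0,0,100,-0.5,-0.5,-75,0,0,0,100,-0.5,-0.5,-115,0,0,0,90,-0.5,-0.5,-145,0,0,0,80,-0.5,-0.5,-158,0,0,0,70,-0.5,-0.5,-158,0,0,0,70,-0.5,-0.5,-158,0,0,0,65,-0.5,-0.5,-158,0,0,0,60]'; python3 -m inch '[0,0,0,0,0,0,55,0,0,0,0,0,0,50,0,0,0,0,0,0,40,0,0,0,0,0,0,30,0,0,0,0,0,0,25,0,0,0,0,0,0,25,0,0,0,0,0,0,25,0,0,0,0,0,0,25]';  python3 -m inch '[0,0,15,0,0,0,25,0,0,45,0,0,0,25,0,0,85,0,0,0,25,0,0,120,0,0,0,25,20,20,130,0,0,0,25,45,50,130,0,0,0,25,70,80,130,0,0,0,25,95,112,130,0,0,0,25]'
```

```text
clock: 8.65
eef_pos: [0.4097, -0.2624, 0.0335]
tool_rot: [0.707, 0.707, 0.0, 0.001]
ft_force: [0.3, -0.7, 0.6]
grip_width: 0.0514
grasp_force: 0.0
clock: 9.32
eef_pos: [0.4092, -0.2627, 0.0341]
tool_rot: [0.707, 0.707, 0.0, 0.002]
ft_force: [0.4, -0.3, 6.6]
grip_width: 0.0336
grasp_force: 59.1
clock: 9.98
eef_pos: [0.5041, -0.1495, 0.1638]
tool_rot: [0.708, 0.706, 0.001, 0.001]
ft_force: [0.2, -1.1, -1.1]
grip_width: 0.0336
grasp_force: 60.2
```

```bash
python3 -m inch '[28,30,0,0,0,0,25,56,62,0,0,0,0,25,84,95,0,0,0,0,25,112,130,0,0,0,0,25,130,158,0,0,0,0,25,138,170,-15,0,0,0,25,138,170,-50,0,0,0,25,138,170,-65,0,0,0,25]'; python3 -m inch '[0,0,0,0,0,0,25,0,0,0,0,0,0,25,0,0,0,0,0,0,25,0,0,0,0,0,0,25]'
cat >> h.py <<'E'
def rows(im,u,a,b,z=.013):
    "dark runs down column u, as world y at height z"
    col=im.max(2)[a:b,u-3:u+4].mean(1); d=(col<150).astype(int); e=np.flatnonzero(np.diff(d))
    for v in e: print(v+a+1, "in" if d[v+1] else "out", ray("wrist",(u,v+a+.5),z).round(4))
E
python3 - <<'E'
from h import *
im=snap("pics/w7.png"); rows(im,318,0,300)
top(im,(.6425,.0985),.013,150,40)
E
```

```text
clock: 10.65
eef_pos: [0.6401, 0.0218, 0.0942]
tool_rot: [0.706, 0.708, -0.001, -0.001]
ft_force: [-1.4, -1.0, -2.3]
grip_width: 0.0336
grasp_force: 60.1
clock: 10.98
eef_pos: [0.6425, 0.0196, 0.0998]
tool_rot: [0.707, 0.707, 0.002, 0.001]
ft_force: [0.0, 0.1, 0.0]
grip_width: 0.0335
grasp_force: 60.1
tcp [0.6425 0.0196 0.0998] quat [0.707 0.707 0.002 0.001]
12 out [0.6431 0.1614]
69 in [0.643  0.1248]
71 out [0.643  0.1234]
75 in [0.643  0.1207]
138 out [0.643 0.075]
142 in [0.643  0.0719]
144 out [0.643  0.0703]
171 in [0.643  0.0487]
175 out [0.643  0.0454]
177 in [0.643  0.0437]
237 out [ 0.6429 -0.0094]
241 in [ 0.6429 -0.0132]
249 out [ 0.6429 -0.0209]
262 in [ 0.6429 -0.0337]
283 out [ 0.6429 -0.0551]
[319.1 105.9] [72.2 75.7] [0.6438 0.0986]
```

View pics/w7.png

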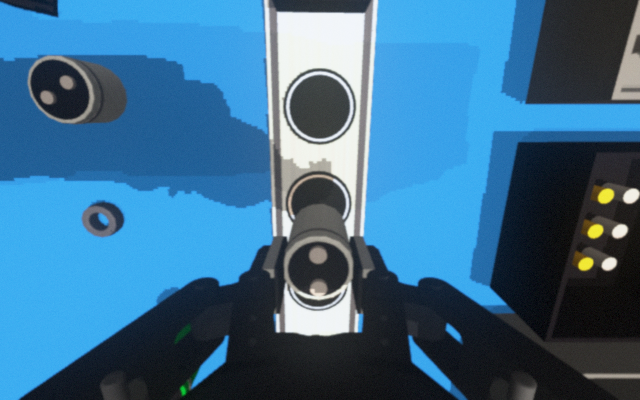

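s hangs over pad_c, whose disc edge is at row 177, so its centre is y≈0.0208. pad_d is at (319,106). I'll lower s and release it.

```bash
python3 -m inch '[0.5,1,-20,0,0,0,25,0.5,1,-38,0,0,0,25,0.5,1,-47,0,0,0,25,0.5,1,-52,0,0,0,25,0.5,1,-52,0,0,0,25,0.5,1,-52,0,0,0,25,0.5,1,-52,0,0,0,25]'; python3 -m inch '[0,0,0,0,0,0,40,0,0,0,0,0,0,45,0,0,0,0,0,0,55,0,0,0,0,0,0,75,0,0,0,0,0,0,90,0,0,30,0,0,0,100,0,0,65,0,0,0,100,0,0,100,0,0,0,100]'; python3 -m inch '[0,0,30,0,0,0,100,-25,10,50,0,0,0,100,-60,25,50,0,0,0,100,-95,40,50,0,0,0,100,-130,58,50,0,0,0,100,-160,75,45,0,0,0,100,-176,88,40,0,0,0,100,-176,88,30,0,0,0,100]'; python3 -m inch '[0,0,0,0,0,0,100,0,0,0,0,0,0,100,0,0,0,0,0,0,100,0,0,0,0,0,0,100]'
python3 - <<'E'
from h import *
im=snap("pics/w8.png")
top(im,(.468,.108),.036,150,32)
E
```

```text
clock: 11.62
eef_pos: [0.6421, 0.0208, 0.0472]
tool_rot: [0.707, 0.707, 0.001, 0.001]
ft_force: [-3.7, -0.4, 6.9]
grip_width: 0.0339
grasp_force: 60.9
clock: 12.28
eef_pos: [0.6405, 0.021, 0.1451]
tool_rot: [0.707, 0.707, -0.001, -0.001]
ft_force: [0.5, 0.3, 0.4]
grip_width: 0.0855
grasp_force: 0.0
clock: 12.95
eef_pos: [0.4625, 0.1109, 0.1764]
tool_rot: [0.706, 0.708, 0.001, -0.0]
ft_force: [0.2, 0.1, 0.4]
grip_width: 0.0852
grasp_force: 0.0
clock: 13.28
eef_pos: [0.4665, 0.1087, 0.1758]
tool_rot: [0.707, 0.707, 0.0, 0.0]
ft_force: [1.2, -1.4, -0.6]
grip_width: 0.0853
grasp_force: 0.0
tcp [0.4665 0.1087 0.1758] quat [0.707 0.707 0.    0.   ]
[320.1 188.5] [34.4 35. ] [0.4689 0.1092]
```

View pics/w8.png

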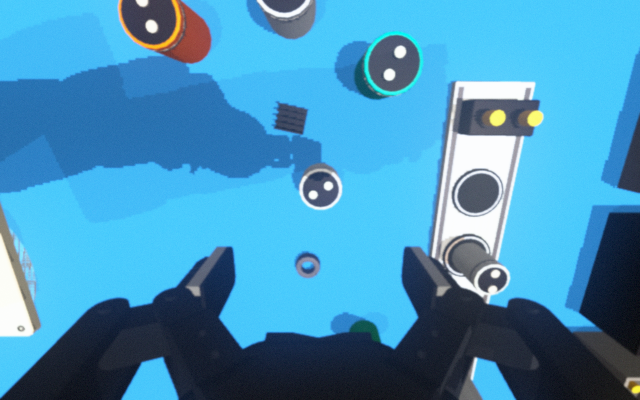

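q's top is at (320,188), s stands on pad_c at (490,275), and pad_d at (478,192) is free.

```bash
python3 -m inch '[2.5,0.5,-35,0,0,0,100,2.5,0.5,-75,0,0,0,100,2.5,0.5,-110,0,0,0,95,2.5,0.5,-137,0,0,0,85,2.5,0.5,-147,0,0,0,75,2.5,0.5,-147,0,0,0,70,2.5,0.5,-147,0,0,0,70,2.5,0.5,-147,0,0,0,65]'; python3 -m inch '[0,0,0,0,0,0,60,0,0,0,0,0,0,55,0,0,0,0,0,0,45,0,0,0,0,0,0,35,0,0,0,0,0,0,35,0,0,0,0,0,0,35,0,0,0,0,0,0,35]';  python3 -m inch '[0,0,15,0,0,0,35,0,0,45,0,0,0,35,15,-1,75,0,0,0,35,45,-3,75,0,0,0,35,80,-5,75,0,0,0,35,115,-8,75,0,0,0,35,145,-10,75,0,0,0,35,174,-11,75,0,0,0,35]'; python3 -m inch '[0,0,0,0,0,0,35,0,0,0,0,0,0,35,0,0,0,0,0,0,35,0,0,0,0,0,0,35]'
python3 - <<'E'
from h import *
im=snap("pics/w9.png"); rows(im,318,0,300)
E
```

```text
clock: 14.0
eef_pos: [0.4695, 0.1096, 0.0295]
tool_rot: [0.707, 0.707, 0.001, 0.001]
ft_force: [0.4, -0.2, 0.1]
grip_width: 0.0556
grasp_force: 0.0
clock: 14.58
eef_pos: [0.4692, 0.1098, 0.0303]
tool_rot: [0.707, 0.707, 0.001, 0.001]
ft_force: [-1.8, -0.1, 7.3]
grip_width: 0.0403
grasp_force: 59.5
clock: 15.25
eef_pos: [0.6438, 0.0982, 0.1042]
tool_rot: [0.707, 0.707, 0.001, 0.0]
ft_force: [0.6, 0.3, -0.5]
grip_width: 0.0402
grasp_force: 60.7
clock: 15.58
eef_pos: [0.6407, 0.0986, 0.1036]
tool_rot: [0.707, 0.707, -0.0, -0.0]
ft_force: [-0.5, 0.9, -1.3]
grip_width: 0.0404
grasp_force: 60.8
tcp [0.6407 0.0986 0.1036] quat [ 0.707  0.707 -0.    -0.   ]
80 in [0.6407 0.1966]
128 out [0.6407 0.1614]
173 in [0.6407 0.1253]
175 out [0.6407 0.1236]
179 in [0.6407 0.1202]
221 out [0.6407 0.083 ]
227 in [0.6407 0.0774]
291 out [0.6407 0.0129]
295 in [0.6407 0.0086]
```

View pics/w9.png

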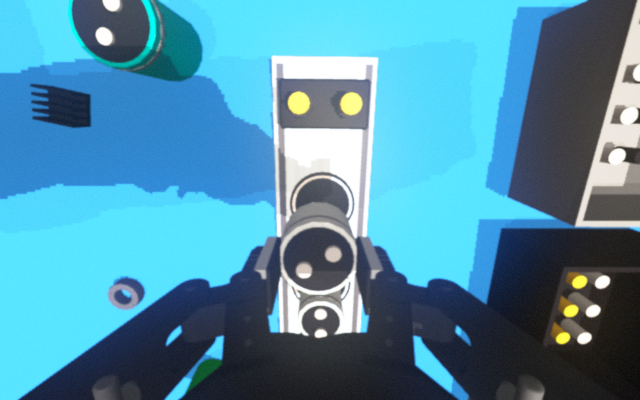

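q is held level at (318,258). The pad_d ring is centred at column 322, about 2 mm further in +x.

```bash
python3 -m inch '[1,-1,-20,0,0,0,35,1.5,-1,-42,0,0,0,35,1.5,-1,-54,0,0,0,35,1.5,-1,-60,0,0,0,35,1.5,-1,-60,0,0,0,35,1.5,-1,-60,0,0,0,35,1.5,-1,-60,0,0,0,35]'; python3 -m inch '[0,0,0,0,0,0,50,0,0,0,0,0,0,55,0,0,0,0,0,0,65,0,0,0,0,0,0,80,0,0,0,0,0,0,90,0,0,30,0,0,0,100,0,0,65,0,0,0,100,0,0,100,0,0,0,100]'; python3 -m inch '[0,0,40,0,0,0,100,-20,20,70,0,0,0,100,-50,42,80,0,0,0,100,-80,65,80,0,0,0,100,-110,90,80,0,0,0,100,-140,115,80,0,0,0,100,-170,140,75,0,0,0,100,-200,165,70,0,0,0,100]'; python3 -m inch '[-12,19,0,0,0,0,100,-12,19,0,0,0,0,100,-12,19,0,0,0,0,100,-12,19,0,0,0,0,100,-12,19,0,0,0,0,100]'
python3 - <<'E'
from h import *
im=snap("pics/w10.png")
top(im,(.43,.282),.068,150,32)
E
```

```text
clock: 16.22
eef_pos: [0.6436, 0.0977, 0.0441]
tool_rot: [0.707, 0.707, 0.0, 0.0]
ft_force: [1.1, 0.3, -1.2]
grip_width: 0.0403
grasp_force: 60.9
clock: 16.88
eef_pos: [0.6425, 0.0973, 0.1433]
tool_rot: [0.707, 0.707, -0.001, -0.001]
ft_force: [1.0, 0.2, -0.3]
grip_width: 0.0855
grasp_force: 0.0
clock: 17.55
eef_pos: [0.4422, 0.2635, 0.2139]
tool_rot: [0.707, 0.707, 0.001, 0.0]
ft_force: [0.3, 0.1, 0.0]
grip_width: 0.0859
grasp_force: 0.0
clock: 17.97
eef_pos: [0.4323, 0.2809, 0.2135]
tool_rot: [0.708, 0.707, 0.0, 0.0]
ft_force: [0.3, 0.4, 0.4]
grip_width: 0.0854
grasp_force: 0.0
tcp [0.4323 0.2809 0.2135] quat [0.708 0.707 0.    0.   ]
[325.6 190.1] [37.5 37.9] [0.4404 0.2781]
```

View pics/w10.png

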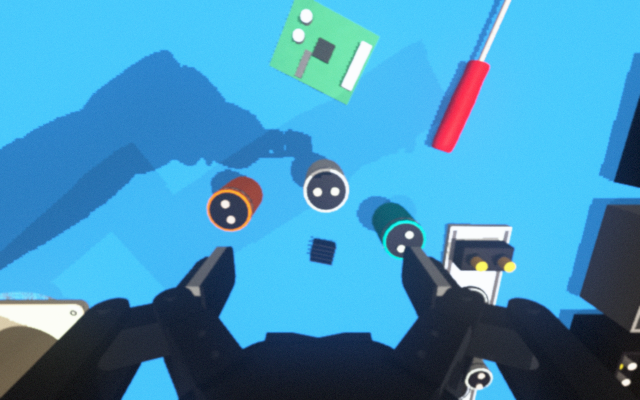

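p's top is at (326,190), between orange (230,208) and turquoise (403,237), and there is room for the open fingers.

```bash
python3 -m inch '[8,-3,-35,0,0,0,100,8,-3,-75,0,0,0,100,8,-3,-113,0,0,0,100,8,-3,-147,0,0,0,95,8,-3,-166,0,0,0,85,8,-3,-174,0,0,0,80,8,-3,-174,0,0,0,80,8,-3,-174,0,0,0,75]'; python3 -m inch '[0,0,0,0,0,0,70,0,0,0,0,0,0,65,0,0,0,0,0,0,55,0,0,0,0,0,0,45,0,0,0,0,0,0,40,0,0,0,0,0,0,40,0,0,0,0,0,0,40]'
```

```text
clock: 18.68
eef_pos: [0.4405, 0.2783, 0.04]
tool_rot: [0.708, 0.707, 0.0, 0.0]
ft_force: [0.5, 0.9, 0.2]
grip_width: 0.0638
grasp_force: 0.0
clock: 19.27
eef_pos: [0.4408, 0.2793, 0.0416]
tool_rot: [0.707, 0.707, 0.002, 0.001]
ft_force: [-1.3, -1.1, 5.4]
grip_width: 0.0461
grasp_force: 60.8
```

```bash
python3 -m inch '[0,0,15,0,0,0,40,0,0,45,0,0,0,40,0,0,85,0,0,0,40,0,0,115,0,0,0,40,12,-20,120,0,0,0,40,29,-49,120,0,0,0,40,48,-80,120,0,0,0,40,67,-112,120,0,0,0,40]'; python3 -m inch '[19,-32,0,0,0,0,40,38,-64,0,0,0,0,40,57,-96,0,0,0,0,40,76,-128,0,0,0,0,40,95,-160,0,0,0,0,40,113,-190,0,0,0,0,40,126,-212,0,0,0,0,40,134,-224,-10,0,0,0,40]';python3 -m inch '[0,0,-20,0,0,0,40,0,0,-45,0,0,0,40,0,0,-60,0,0,0,40,0,0,-60,0,0,0,40,0,0,-60,0,0,0,40,0,0,-60,0,0,0,40]'
python3 - <<'E'
from h import *
im=snap("pics/w11.png"); rows(im,318,0,300)
E
```

```text
clock: 19.93
eef_pos: [0.5071, 0.166, 0.1607]
tool_rot: [0.706, 0.708, 0.001, 0.0]
ft_force: [0.9, 0.9, -2.9]
grip_width: 0.0461
grasp_force: 62.0
clock: 20.6
eef_pos: [0.6431, -0.0609, 0.1516]
tool_rot: [0.708, 0.706, 0.002, 0.002]
ft_force: [0.8, 0.5, -1.3]
grip_width: 0.0464
grasp_force: 62.0
clock: 21.1
eef_pos: [0.641, -0.0569, 0.0904]
tool_rot: [0.707, 0.707, 0.0, 0.0]
ft_force: [0.2, 0.4, -1.3]
grip_width: 0.0465
grasp_force: 62.0
tcp [ 0.641  -0.0569  0.0904] quat [0.707 0.707 0.    0.   ]
6 in [0.6412 0.0854]
9 out [0.6412 0.0837]
10 in [0.6412 0.0831]
24 out [0.6412 0.0749]
29 in [0.6412 0.0719]
33 out [0.6412 0.0694]
68 in [0.6412 0.0475]
71 out [0.6412 0.0456]
77 in [0.6412 0.0416]
79 out [0.6412 0.0403]
96 in [0.6412 0.0289]
114 out [0.6412 0.0165]
130 in [0.6412 0.005 ]
132 out [0.6412 0.0035]
138 in [ 0.6412 -0.0009]
141 out [ 0.6412 -0.0031]
145 in [ 0.6412 -0.0061]
147 out [ 0.6412 -0.0076]
175 in [ 0.6412 -0.0292]
179 out [ 0.6412 -0.0324]
182 in [ 0.6412 -0.0348]
235 out [ 0.6413 -0.0799]
241 in [ 0.6413 -0.0854]
```

View pics/w11.png

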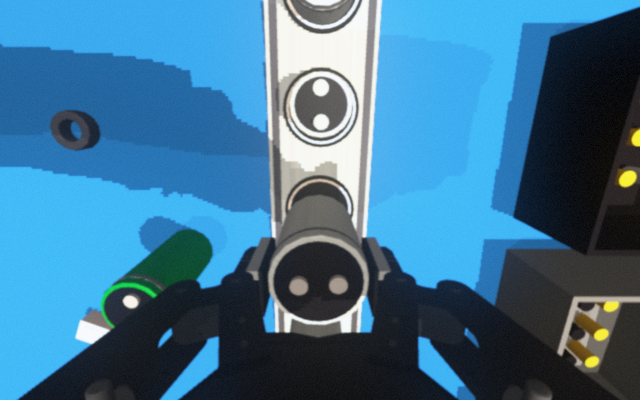

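s sits centred on pad_c at (321,107), and p hangs over pad_b. I'll lower p.

```bash
python3 -m inch '[0.5,-0.5,-14,0,0,0,40,0.5,-0.5,-26,0,0,0,40,0.5,-0.5,-32,0,0,0,40,0.5,-0.5,-36,0,0,0,40,0.5,-0.5,-36,0,0,0,40,0.5,-0.5,-36,0,0,0,40,0.5,-0.5,-36,0,0,0,40]'; python3 -m inch '[0,0,0,0,0,0,55,0,0,0,0,0,0,60,0,0,0,0,0,0,70,0,0,0,0,0,0,85,0,0,0,0,0,0,100,0,0,30,0,0,0,100,0,0,65,0,0,0,100,0,0,100,0,0,0,100]'; python3 -m inch '[0,0,40,0,0,0,100,0,15,80,0,0,0,100,0,30,120,0,0,0,100,0,37,150,0,0,0,100,0,37,150,0,0,0,100,0,37,150,0,0,0,100,0,37,150,0,0,0,100,0,37,150,0,0,0,100]'
python3 - <<'E'
from h import *
cv2.imwrite("pics/scene9.png",cv2.resize(bot.camera("scene")[150:310,130:450],None,fx=2.4,fy=2.4))
im=snap("pics/w12.png")
for n,xy,z in [("q",(.643,.0977),.049),("s",(.643,.0208),.065),("p",(.6415,-.0577),.081),("r",(.641,-.1437),.097)]:
    print(n,proj([*xy,z]).round()); top(im,xy,z,150,24)
E
```

```text
clock: 21.73
eef_pos: [0.6419, -0.058, 0.0547]
tool_rot: [0.707, 0.707, 0.001, 0.001]
ft_force: [-0.4, -1.5, 1.5]
grip_width: 0.0465
grasp_force: 62.3
clock: 22.4
eef_pos: [0.6399, -0.0579, 0.1532]
tool_rot: [0.707, 0.707, -0.001, -0.001]
ft_force: [0.8, -0.8, 0.3]
grip_width: 0.0852
grasp_force: 0.0
clock: 23.07
eef_pos: [0.6402, -0.0213, 0.3012]
tool_rot: [0.707, 0.707, -0.001, -0.001]
ft_force: [-0.3, -0.1, -0.4]
grip_width: 0.0852
grasp_force: 0.0
tcp [ 0.6402 -0.0213  0.301 ] quat [ 0.707  0.707 -0.001 -0.002]
q [321.  77.]
[321.3  78.1] [25.4 28.3] [0.6435 0.0964]
s [321. 139.]
[320.3 138.8] [18.8 19.3] [0.6424 0.0213]
p [320. 200.]
[319.6 202. ] [26.5 27.4] [ 0.6415 -0.0598]
r [319. 264.]
[317.8 263.8] [19.4 21.3] [ 0.6391 -0.1427]
```

View pics/w12.png

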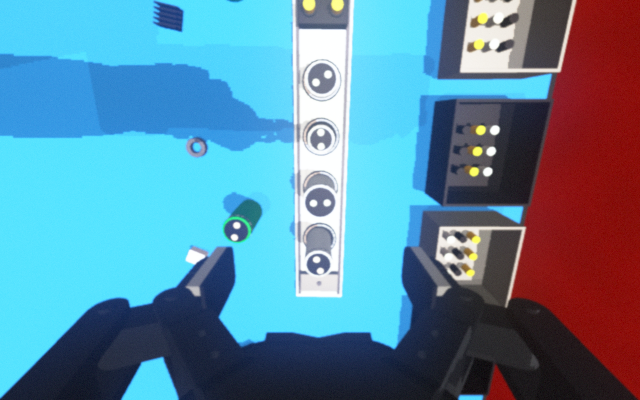

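View pics/scene9.png

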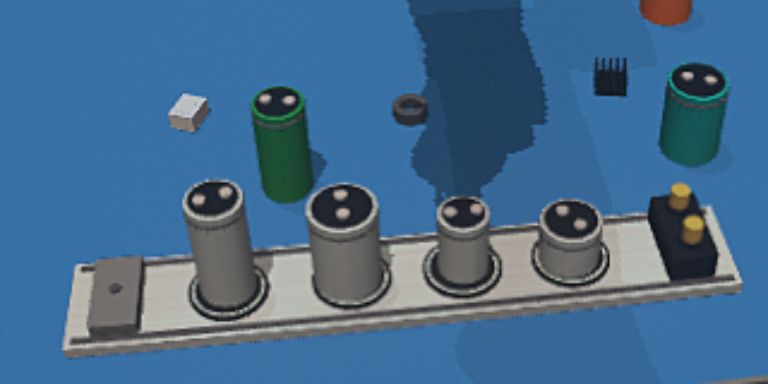

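Each can stands upright on its own pad, in order of height rising away from the terminal block, and within about 2 mm of centre. The gripper is clear of everything, so I'm handing in.

```bash
python3 -c "
from workcell import bot
print(bot.job_done())"
```

```text
the job is handed in; nothing more can be done
None
```

The four capacitors stand freely on the pads in order of height, shortest next to the terminal block, each about 2 mm or less from its pad's centre by camera; none fell, and I handed the job in at about 23 s without seeing the verdict.

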